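# Shut the air valve under the manifold cover

### The arm

A 6-joint arm with a two-finger parallel gripper is mounted at the origin on the work surface. World frame = base frame: x ahead of the robot, y to its left, z up, the work surface at z = 0. Lengths are in mm, angles in rad, forces in N, time in s.
With the tool pointing down it reaches from about 300 to 775 mm from the base axis. Payload 14.6 kg.
Tool frame: the origin (TCP) lies between the finger pads; the fingertips stand 8 mm ahead of it and the grasp point (between the pads) lies 11 mm behind it; y points along the fingers, x is the direction in which the jaws open and shut, and the axes are right-handed (so a half turn about y gives the same grasp; the last joint's range is limited). The gripper opens to 94 mm and grips with 3 to 60 N. Pads are 16 mm wide; open, the fingers measure 119 mm over their backs; the gripper's body (75 mm by 177 mm) begins 78 mm behind the grasp point.
Start: joints at [1.243, 0.3, 1.521, -0, 1.321, -0.067], TCP at [141.817, 531.392, 213.446] pointing down, gripper open.
Joint ranges: [-3.03, 3.03], [-0.79, 2.21], [0.23, 2.52], [-1.04, 4.18], [0, 3.07], [-2.55, 2.55]. Speed limits (rad/s): [2.22, 2.22, 2.57, 3.14, 3.14, 3.14].

### API

Orientations are given as [roll, pitch, yaw] about the fixed x, y, z axes, in that order (R = Rz(yaw) Ry(pitch) Rx(roll)).
In Python, from cell import read_state, imaging, order gives the robot as it stands. The module is installed in compiled form; this text tells all that it offers.
- The arm moves only by the shell command python3 -m handwheel 'ROWS' [FORCE]. ROWS is JSON, a list that holds one entry, the list of rows, each a list of 7 numbers: the shift along the tool's x, y, z in mm, then the turn, a rotation vector about the tool's x, y, z in degrees, then the opening, from -1 (shut) to 1 (fully open), so that 0 is half open. A call has 1 to 5 rows; each row is the pose to reach, as a shift and turn from the pose measured when the call began, along the tool's axes at that moment; what a row does not reach only later rows make up. A row lasts 1/12 s, in which the tool goes at most 41.7 mm and 7.16 degrees, less where a joint would pass 70% of its speed; a pose out of reach is approached as far as the arm can. A call with a gripper value outside its range is refused whole. The fingers move at their own pace and stop on an object; FORCE is the grip in N (left out, the last holds). Time passes only in rows, so rows that repeat a pose let the fingers close. It gives the time, the measured TCP pose, the force and the opening at its end, in the units of the state.
- read_state(): the state, without advancing time (a new reading comes with each control period).
- imaging.camera(name): name is "scene" or "top" or "wrist"; returns (picture, depth): 400x640x3 uint8, red, green, blue; 400x640 float32, mm along the optical axis (not along the pixel's ray), 0 where there is no reading.
- imaging.get_calibration(name): a dict with "mtx" (3x3 intrinsics, pixels), "world_from_camera" (4x4, takes a point from camera to world coordinates); the wrist camera has in their place "hand_eye" (4x4, takes a point from camera to tool coordinates, whose origin is the TCP and whose axes are the tool frame's). Camera axes: x right, y down, z forward; pixel columns grow to the right and rows downward; lengths in mm; the calibration is good to about 2 mm. A picture is of the moment at which its call begins: read the wrist's pose just before it. get_calibration takes no time and is no camera call.
- order.sign_off(): hands the job in, once; it reports no verdict.
The state is a dict: "clock": time; "joints": joint angles; "qd": joint speeds; "effort": joint torques, N m; "eef_pos": TCP position; "eef_rot": TCP orientation; "wrist_force": force on the tool from outside, world axes, zero at the start; "moment": the same for the moment, N m; "finger_gap": finger opening in mm.
Only numpy, scipy, OpenCV 4.12 (cv2) and the standard library are available. Lean on these libraries where they do the work, as an engineer would, in place of code of your own. Each camera call takes 0.05 s, during which the arm holds its last target.

### The job

On the ski bench, push the cover of the air manifold box back as far as it goes, to uncover two valve handles. Then push the handle that ends in a round disc clockwise until it is fully shut, straight across its pipe at the stop. Do it all by pushing with the fingers: leave the plain bar handle as it is and do not move or lift any of the loose things around the box.

Things in the scene. Friction and masses are not known exactly. Their poses are not given: they have to be found in the camera images.
- manifold_box: Grey steel compressed-air manifold box fixed to the bench, 290 mm (its x) by 340 mm (its y), rim 64 mm high; aluminium runners along both sides reach 77 mm. Origin: centre of the underside, on the bench; x runs from its front wall (robot's side) to its back, y to its left, z up; turned up to 0.35 rad. Front half: open compartment under the cover; back half: closed deck 60 mm high.
- compartment (a point): Middle of the compartment's floor, 6 mm above the bench. Inside it measures 137 mm (box x = -137 to 0 mm) by 316 mm (y = -158 to 158 mm). Two copper pipes run along box x at y = +65 and -65 mm, tops 27 mm above the bench, each with a brass ball valve up to 33 mm high within 33 mm of the handle's axis. Which valve is on which side varies.
- cover (a joint): Slide (m) of the flat aluminium cover, 150 mm in box x, 326 mm in y, top 69.5 mm above the bench. 0 = compartment covered (front edge at box x = -145 mm); 0.14 = fully back at its stop, compartment open. Starts at 0 to 0.015. It slides along box x only, cannot lift, stays where it is left and takes 3 to 4 N.
- cover_lip (a point): Middle of the top edge of the cover's upstanding lip: a plate 8 mm thick (box x), 140 mm long (box y), from the cover's top up to 93 mm above the bench, centred 29 mm behind the cover's front edge. Moves with the cover. Its front face is there to be pushed.
- disc_handle (a joint): Angle q (rad) of the marked valve handle, which ends in a round disc. 0 = open, along its pipe, pointing to box -x; grows clockwise seen from above, swinging towards box +y; 1.571 = shut at the stop, across the pipe, pointing to box +y. From axis to disc in the box frame: (-cos q, sin q). Starts at 0 to 0.2, stays where it is left, takes 2 to 3 N at the disc.
- disc_end (a point): Centre of the disc's top face, 54 mm above the bench and 55 mm from the turning axis: flat steel disc 32 mm across, 12 mm thick (42 to 54 mm above the bench), at the end of a steel bar 14 mm wide.
- disc_axis (a point): Point on the turning axis of the disc handle, at its top face, 54 mm above the bench; at box x = -25 mm.
- bar_handle (a joint): Turn of the other valve handle, a plain straight bar without a disc; same sense and range as the disc handle; starts at 0 to 0.2 and is to be left as it is.
- bar_end (a point): Point on the top face of the plain bar handle, 55 mm from its axis, 54 mm above the bench. Steel bar 14 mm wide, 10 mm thick, reaching 70 mm from its axis.
- bar_axis (a point): Point on the turning axis of the plain bar handle, 54 mm above the bench; at box x = -25 mm.
- tape_roll: Bystander: grey roll of tape lying flat, 90 mm across, 30 mm tall, loose near the box. Leave it alone.
- wax_block: Bystander: white block of wax, 55 x 100 x 30 mm tall, loose near the box. Leave it alone.
- screw_jar: Bystander: screw jar with steel cap, 60 mm across, 70 mm tall, loose near the box. Leave it alone.
- spray_can: Bystander: spray can, 60 mm across, 150 mm tall, loose near the box. Leave it alone.
- screwdriver: Bystander: screwdriver lying, 190 mm long, loose near the box. Leave it alone.
- base_brush: Bystander: brush lying, 200 mm long, loose near the box. Leave it alone.
- mug: Bystander: white mug, 80 mm across, 90 mm tall, loose near the box. Leave it alone.

How it is judged (in metres and radians):
On the way, in this order (a step that is already met when the one before it is completed fails the run):
1. the cover is pushed fully back (value of joint cover above 0.128 m), for 0.2 s.
2. the disc handle is pushed shut (value of joint disc_handle above 1.45 rad), for 0.2 s.
At the end, for the whole second after the job is handed in: The cover is back to within 15 mm of its stop, the disc handle is within 0.12 rad (7 degrees) of its shut stop, the plain bar handle's end is within 12 mm of where it started, no loose thing is more than 30 mm from where it started, and all is at rest (value of joint cover above 0.125 m and value of joint disc_handle above 1.45 rad and distance of bar_end from where it was at the start of the episode below 0.012 m and velocity of joint disc_handle between -0.05 and 0.05 rad/s and velocity of joint cover between -0.01 and 0.01 m/s and not (distance of tape_roll from where it was at the start of the episode above 0.03 m) and not (distance of wax_block from where it was at the start of the episode above 0.03 m) and not (distance of screw_jar from where it was at the start of the episode above 0.03 m) and not (distance of spray_can from where it was at the start of the episode above 0.03 m) and not (distance of screwdriver from where it was at the start of the episode above 0.03 m) and not (distance of base_brush from where it was at the start of the episode above 0.03 m) and not (distance of mug from where it was at the start of the episode above 0.03 m)); the robot touches nothing.
It fails at once if the plain bar handle was turned (end moved more than 12 mm) (distance of bar_end from where it was at the start of the episode above 0.012 m).
It fails at once if a loose thing was moved or lifted (more than 30 mm) (distance of any of tape_roll, wax_block, screw_jar, spray_can, screwdriver, base_brush, mug from where it was at the start of the episode above 0.03 m).
It also fails if it takes over 48 s, if anything falls off the work surface, if the arm or the gripper's body presses on something with over 40 N, if the wrist force passes 120 N, or if a joint passes its speed limit or range.

## Working session

There is one attempt and no reset: what is moved stays moved. The work goes in short steps, Python scripts to look and compute and a shell command to move; the robot and the scene stay as the last step left them, time stands still between calls to the robot, and variables do not carry over. Pictures are saved under pics/ and viewed, and the job is handed in when it is done.

```bash
mkdir -p pics
cat > h.py <<'E'
from cell import read_state, imaging, order
import numpy as np, cv2
def snap(n,f):
    s=read_state(); p,d=imaging.camera(n); cv2.imwrite('pics/'+f+'.png',p[:,:,::-1]); np.save('pics/'+f+'.npy',d); return s,p,d
def px(n,u,v,d,T=None):
    c=imaging.get_calibration(n);K=np.array(c['mtx']); 
    if T is None: T=np.array(c['world_from_camera'])
    z=d[v,u]; r=np.linalg.inv(K)@[u,v,1]*z
    return (T@np.r_[r,1])[:3]
E
python3 - <<'E'
from h import *
print(read_state())
for n in('top','scene'):
    s,p,d=snap(n,n+'0')
    c=imaging.get_calibration(n); print(c)
E
```

```text
{'clock': 0.0, 'joints': array([ 1.24340989e+00,  3.00489540e-01,  1.52158020e+00, -3.77598994e-06,
        1.32073100e+00, -6.65655498e-02]), 'qd': array([-9.25567626e-04, -1.09429506e-03,  7.28531550e-05,  2.93638146e-04,
        1.04090956e-03,  3.64399642e-04]), 'effort': array([-3.41002451e-03, -5.31813097e+01, -3.52733731e+01,  7.07258773e-02,
        2.44798616e-02, -1.35742207e-04]), 'eef_pos': array([141.73162384, 531.15358729, 212.87659441]), 'eef_rot': array([-1.57071962e+00,  1.20565057e-03,  1.30997642e+00]), 'wrist_force': array([0.67469442, 0.74069449, 0.43806674]), 'moment': array([-0.00130167, -0.00681266, -0.01962429]), 'finger_gap': 93.71472610666201}
{'mtx': array([[412.54259153,   0.        , 317.9617559 ],
       [  0.        , 412.54259153, 204.8724157 ],
       [  0.        ,   0.        ,   1.        ]]), 'world_from_camera': array([[ 2.66938036e-02, -9.88168319e-01,  1.51032495e-01,
         3.76253359e+02],
       [-9.99643605e-01, -2.63386785e-02,  4.35166234e-03,
         3.82317293e+01],
       [-3.22178537e-04, -1.51094830e-01, -9.88519220e-01,
         1.37593634e+03],
       [ 0.00000000e+00,  0.00000000e+00,  0.00000000e+00,
         1.00000000e+00]])}
{'mtx': array([[431.13313235,   0.        , 315.31240462],
       [  0.        , 431.13313235, 197.92672235],
       [  0.        ,   0.        ,   1.        ]]), 'world_from_camera': array([[ 7.27446719e-02,  8.62578085e-01, -5.00666816e-01,
         1.09427866e+03],
       [ 9.97306948e-01, -5.82153884e-02,  4.46074072e-02,
        -4.97472755e+00],
       [ 9.33085871e-03, -5.02563445e-01, -8.64489976e-01,
         9.70823170e+02],
       [ 0.00000000e+00,  0.00000000e+00,  0.00000000e+00,
         1.00000000e+00]])}
```

View pics/top0.png

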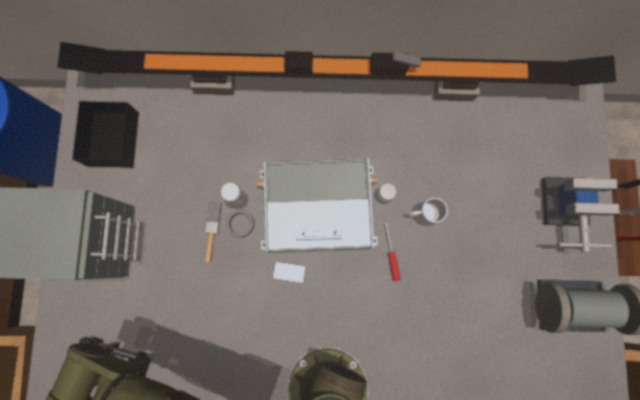

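View pics/scene0.png

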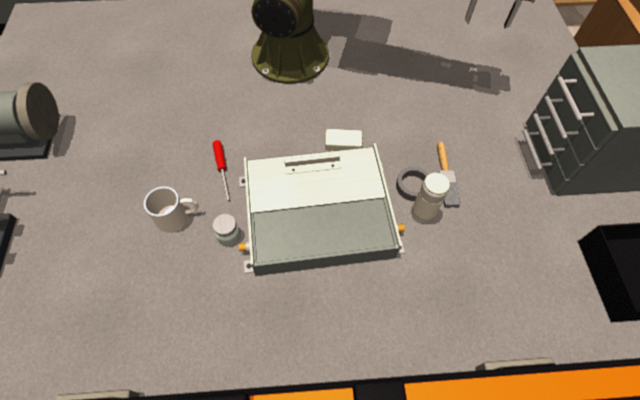

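Top view: box spans about (265–372, 160–250), the cover's lip at (334,238); the wax block (289,272) and screwdriver (392,250) lie in front. The spray can is at (231,192), the screw jar at (387,192).

```bash
cat > fit.py <<'E'
from h import *
for n,roi in (('top',(245,150,395,262)),('scene',(225,130,415,275))):
    d=np.load(f'pics/{n}0.npy'); c=imaging.get_calibration(n);K=c['mtx'];T=c['world_from_camera']
    v,u=np.mgrid[0:400,0:640]; P=np.stack([(u-K[0,2])/K[0,0]*d,(v-K[1,2])/K[1,1]*d,d,np.ones_like(d)],-1)@T.T
    x0,y0,x1,y1=roi; sub=P[y0:y1,x0:x1,:3]; ok=d[y0:y1,x0:x1]>0
    print(n,'table z',np.median(P[150:300,400:420,2][d[150:300,400:420]>0]))
    h=sub[...,2]; m=(ok&(h>50)&(h<100)).astype(np.uint8)
    nl,lab,st,_=cv2.connectedComponentsWithStats(m,connectivity=4); k=1+np.argmax(st[1:,4]); q=sub[lab==k]
    print('box rect',cv2.minAreaRect(q[:,:2].astype(np.float32)),len(q))
    cov=q[(q[:,2]>66)&(q[:,2]<73)]; print('heights',np.percentile(q[:,2],[2,10,30,50,70,90,98]))
    lip=sub[ok&(h>84)&(h<100)&(lab==k)]; print('lip',len(lip),lip.mean(0) if len(lip) else '', cv2.minAreaRect(lip[:,:2].astype(np.float32)) if len(lip)>3 else '')
    np.save(f'pics/{n}P.npy',P)
E
python3 fit.py
python3 - <<'E'
import cv2
a=cv2.imread('pics/top0.png')[145:290,190:460]; cv2.imwrite('pics/top0c.png',cv2.resize(a,None,fx=2.9,fy=2.9,interpolation=cv2.INTER_CUBIC))
E
```

```text
top table z 0.30655798416682956
box rect ((581.239501953125, 46.648529052734375), (291.5444030761719, 340.3916320800781), 3.6336238384246826) 9474
heights [55.39370516 58.18651918 61.65425945 66.40180965 69.54316418 72.77054609
 78.88554488]
lip 119 [472.1934998   42.28244379  92.10190174] ((518.19580078125, 38.08251953125), (111.72252655029297, 336.45892333984375), 10.28747272491455)
scene table z 2.134406379628956
box rect ((577.7075805664062, 48.132537841796875), (293.90374755859375, 340.9539489746094), 3.608626365661621) 15250
heights [57.69390268 59.78958074 61.80009057 66.09918067 70.55969056 73.23720811
 81.03903006]
lip 250 [470.60398561  40.10229686  91.3538416 ] ((469.6202392578125, 40.689979553222656), (10.174080848693848, 136.4886932373047), 3.1586732864379883)
```

View pics/top0c.png

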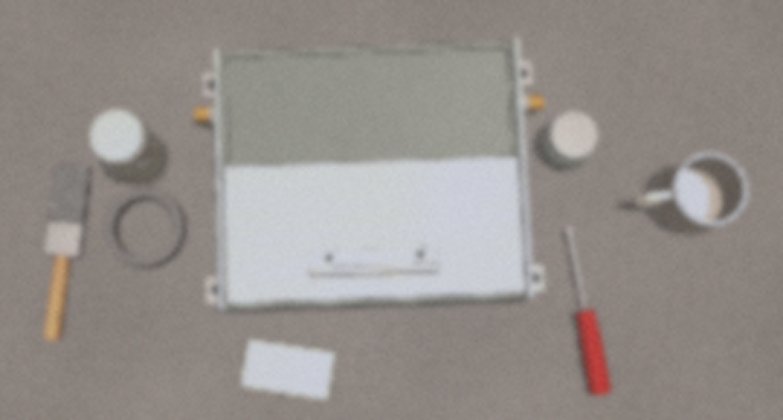

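```bash
cat > plan.py <<'E'
from h import *
from scipy.spatial.transform import Rotation as Ro
import sys
C=np.array([579.5,47.4]); YB=0.063
def b2w(x,y): c,s=np.cos(YB),np.sin(YB); return C+[c*x-s*y,s*x+c*y]
def w2b(p): c,s=np.cos(YB),np.sin(YB); d=np.array(p[:2])-C; return np.array([c*d[0]+s*d[1],-s*d[0]+c*d[1]])
def plan(bx,by,z,yaw):
    s=read_state(); R=Ro.from_euler('xyz',s['eef_rot']); t=np.r_[b2w(bx,by),z]
    G=Ro.from_euler('xyz',[-np.pi/2,0,yaw])
    print('t',round(s['clock'],2),'box',w2b(s['eef_pos']).round(1),'z',s['eef_pos'][2].round(1),'yaw',s['eef_rot'].round(3),'F',s['wrist_force'].round(1),'gap',round(s['finger_gap'],1))
    print('shift',R.inv().apply(t-s['eef_pos']).round(1),'turn',(R.inv()*G).as_rotvec(degrees=True).round(2))
if __name__=='__main__': plan(*map(float,sys.argv[1:5]))
E
python3 plan.py -150 0 150 0.063; python3 -c "
from plan import *
for n,(u,v) in dict(can=(231,192),jar=(387,192),wax=(289,272),driver=(392,250),mug=(433,210)).items(): p=px('top',u,v,np.load('pics/top0.npy')); print(n,p.round(),w2b(p).round())"
```

```text
t 0.1 box [-406.4  510.4] z 213.0 yaw [-1.571e+00  1.000e-03  1.310e+00] F [-0.1  0.1 -0. ] gap 94.4
shift [-402.2   63.3 -405.5] turn [ 3.000e-02  7.145e+01 -5.000e-02]
can [596. 308. 147.] [ 33. 259.]
jar [ 624. -177.   68.] [  30. -227.]
wax [361. 132.  30.] [-213.   98.]
driver [ 442. -206.   -4.] [-153. -244.]
mug [ 579. -342.    4.] [ -25. -389.]
```

```bash
python3 -m handwheel '[[[-402,0,-405,0,71.5,0,-1],[-402,0,-405,0,71.5,0,-1],[-402,0,-405,0,71.5,0,-1],[-402,0,-405,0,71.5,0,-1],[-402,0,-405,0,71.5,0,-1]]]'; python3 plan.py -150 0 150 0.063
```

```text
clock: 0.52
eef_pos: [247.1, 349.6, 213.1]
eef_rot: [-1.571, 0.001, 0.679]
wrist_force: [1.7, -0.1, 0.7]
finger_gap: 63.9
t 0.52 box [-312.8  322.5] z 213.1 yaw [-1.571e+00  1.000e-03  6.790e-01] F [ 1.7 -0.1  0.7] gap 63.9
shift [ -53.6   63.4 -357.2] turn [ 4.000e-02  3.532e+01 -3.000e-02]
```

```bash
python3 -m handwheel '[[[-54,30,-357,0,35.3,0,-1],[-54,30,-357,0,35.3,0,-1],[-54,30,-357,0,35.3,0,-1],[-54,30,-357,0,35.3,0,-1],[-54,30,-357,0,35.3,0,-1]]]'; python3 plan.py -150 0 110 0.063
```

```text
clock: 0.93
eef_pos: [351.6, 170.1, 196.1]
eef_rot: [-1.571, -0.0, 0.057]
wrist_force: [0.8, 1.0, 0.5]
finger_gap: 30.6
t 0.93 box [-219.7  136.8] z 196.1 yaw [-1.571 -0.     0.057] F [0.8 1.  0.5] gap 30.6
shift [  70.5   86.2 -136.3] turn [ 0.04 -0.33  0.  ]
```

```bash
python3 -m handwheel '[[[70,50,-136,0,-0.3,0,-1],[70,50,-136,0,-0.3,0,-1],[70,50,-136,0,-0.3,0,-1],[70,50,-136,0,-0.3,0,-1],[70,86,-136,0,-0.3,0,-1]]]'; python3 plan.py -150 0 87 0.063
python3 - <<'E'
from h import *
s,p,d=snap('scene','s1'); cv2.imwrite('pics/s1c.png',cv2.resize(p[90:290,200:440,::-1],None,fx=3,fy=3,interpolation=cv2.INTER_CUBIC))
E
```

```text
clock: 1.35
eef_pos: [433.4, 34.0, 112.4]
eef_rot: [-1.573, -0.007, 0.058]
wrist_force: [1.4, 0.6, -0.4]
finger_gap: 0.8
t 1.35 box [-146.7   -4.2] z 112.4 yaw [-1.573 -0.007  0.058] F [ 1.4  0.6 -0.4] gap 0.8
shift [-3.5 25.3  4.2] turn [ 0.1  -0.26  0.4 ]
```

View pics/s1c.png

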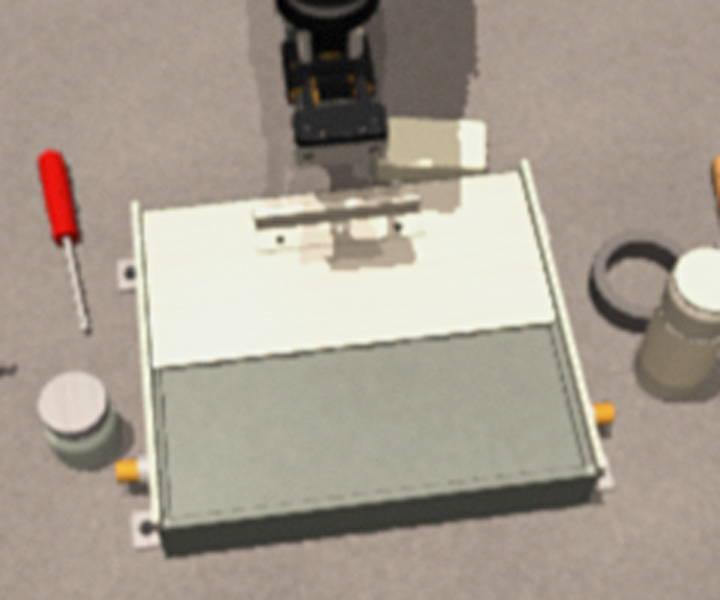

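The hand is in front of the lip, tool central (crop about (340,150)), clear of everything. Lower, then push.

```bash
python3 -m handwheel '[[[-3,26,4,0,0,0,-1],[-3,26,4,0,0,0,-1],[12,26,3,0,0,0,-1],[24,26,2,0,0,0,-1],[36,26,1,0,0,0,-1]]]'; python3 plan.py 10 0 87 0.063
```

```text
clock: 1.82
eef_pos: [463.9, 39.8, 79.5]
eef_rot: [-1.571, 0.006, 0.06]
wrist_force: [-4.4, 2.5, 1.0]
finger_gap: 0.7
t 1.82 box [-115.9   -0.3] z 79.5 yaw [-1.571  0.006  0.06 ] F [-4.4  2.5  1. ] gap 0.7
shift [125.8  -8.3   0.7] turn [ 0.01 -0.19 -0.36]
```

```bash
python3 -m handwheel '[[[0,-6,0,0,0,0,-1],[20,-6,0,0,0,0,-1],[40,-6,0,0,0,0,-1],[60,-6,0,0,0,0,-1],[75,-6,0,0,0,0,-1]]]'; python3 plan.py 12 0 86 0.063
```

```text
clock: 2.23
eef_pos: [539.2, 45.2, 87.0]
eef_rot: [-1.571, 0.007, 0.061]
wrist_force: [-5.2, 0.2, 3.0]
finger_gap: 0.7
t 2.23 box [-40.4   0.3] z 87.0 yaw [-1.571  0.007  0.061] F [-5.2  0.2  3. ] gap 0.7
shift [52.4  0.7 -0.2] turn [-0.   -0.13 -0.38]
```

```bash
python3 -m handwheel '[[[14,1,0,0,0,-0.4,-1],[26,1,0,0,0,-0.4,-1],[36,1,0,0,0,-0.4,-1],[43,1,0,0,0,-0.4,-1],[48,1,0,0,0,-0.4,-1]]]'; python3 plan.py 12 0 86 0.063
```

```text
clock: 2.65
eef_pos: [587.2, 48.7, 87.2]
eef_rot: [-1.571, -0.001, 0.062]
wrist_force: [-3.6, 0.1, 2.5]
finger_gap: 0.4
t 2.65 box [7.8 0.8] z 87.2 yaw [-1.571e+00 -1.000e-03  6.200e-02] F [-3.6  0.1  2.5] gap 0.4
shift [ 4.2  1.2 -0.8] turn [-0.   -0.08  0.04]
```

```bash
python3 -m handwheel '[[[3,1,0,0,0,0,-1],[5,1,0,0,0,0,-1],[6,1,0,0,0,0,-1],[6,1,0,0,0,0,-1]]]'; python3 plan.py 12 0 86 0.063
```

```text
clock: 2.98
eef_pos: [588.1, 48.8, 87.0]
eef_rot: [-1.571, 0.013, 0.062]
wrist_force: [-46.2, -4.4, 28.6]
finger_gap: 0.4
t 2.98 box [8.6 0.9] z 87.0 yaw [-1.571  0.013  0.062] F [-46.2  -4.4  28.6] gap 0.4
shift [ 3.4  1.  -0.9] turn [ 0.02 -0.05 -0.74]
```

Stopped dead at the stop. Back off, rise, and look.

```bash
python3 -m handwheel '[[[-15,0,0,0,0,0,-1],[-30,-30,0,0,0,0,-1],[-70,-80,0,0,0,0,-1],[-110,-120,0,0,0,0,-1],[-150,-160,0,0,0,0,-1]]]'; python3 -m handwheel '[[[-60,0,0,0,0,0,-1],[-60,0,0,0,0,0,-1],[-60,0,0,0,0,0,-1]]]'; python3 plan.py -180 0 250 0.063
python3 - <<'E'
from h import *
c=imaging.get_calibration('wrist'); print(c['hand_eye'].round(3),c['mtx'])
s,p,d=snap('wrist','w1'); print(s['eef_pos'],s['eef_rot'])
s,p,d=snap('scene','s2'); cv2.imwrite('pics/s2c.png',cv2.resize(p[90:290,200:440,::-1],None,fx=3,fy=3,interpolation=cv2.INTER_CUBIC))
s,p,d=snap('top','t2'); cv2.imwrite('pics/t2c.png',cv2.resize(p[145:290,190:460,::-1],None,fx=2.9,fy=2.9,interpolation=cv2.INTER_CUBIC))
E
```

```text
clock: 3.4
eef_pos: [474.7, 42.0, 213.2]
eef_rot: [-1.571, 0.012, 0.063]
wrist_force: [-0.5, -0.2, -0.1]
finger_gap: 0.2
clock: 3.65
eef_pos: [412.1, 38.3, 215.6]
eef_rot: [-1.572, 0.009, 0.063]
wrist_force: [-0.6, -0.1, -0.5]
finger_gap: 0.4
t 3.65 box [-167.7    1.5] z 215.6 yaw [-1.572  0.009  0.063] F [-0.6 -0.1 -0.5] gap 0.4
shift [-12.7 -34.3  -1.5] turn [ 0.04  0.   -0.54]
[[ 1.00000e+00 -1.00000e-03  0.00000e+00  3.89000e-01]
 [-1.00000e-03 -2.49000e-01  9.68000e-01 -1.72284e+02]
 [-1.00000e-03 -9.68000e-01 -2.49000e-01  7.15230e+01]
 [ 0.00000e+00  0.00000e+00  0.00000e+00  1.00000e+00]] [[327.07086828   0.         317.02005831]
 [  0.         327.07086828 195.11693249]
 [  0.           0.           1.        ]]
[412.0849329   38.31758712 215.60752071] [-1.57153944  0.00934438  0.06302653]
```

View pics/s2c.png

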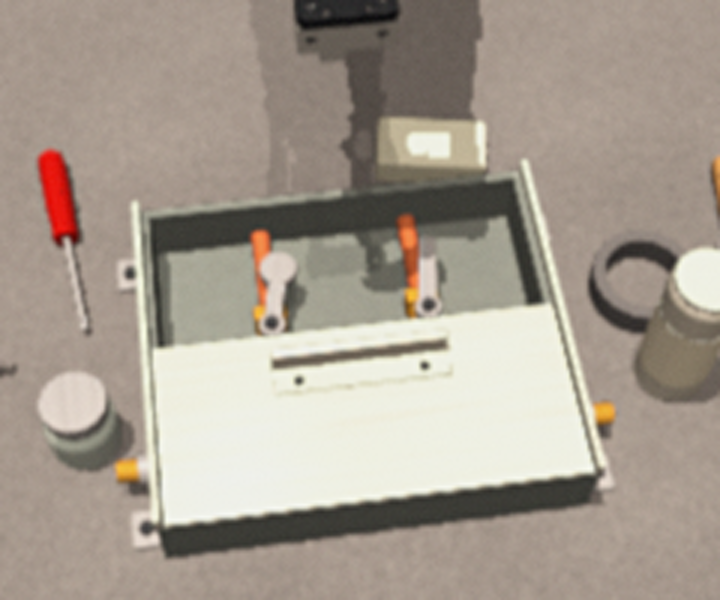

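View pics/w1.png

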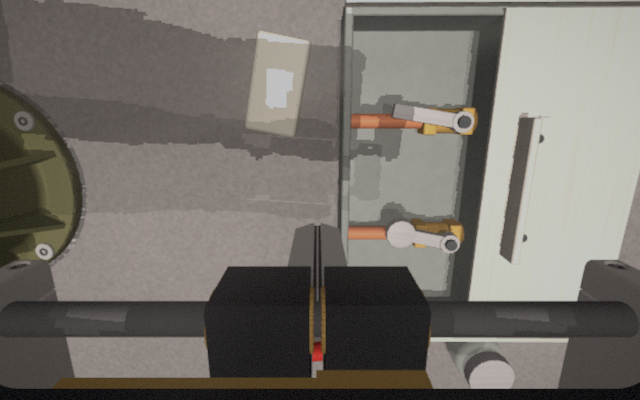

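View pics/t2c.png

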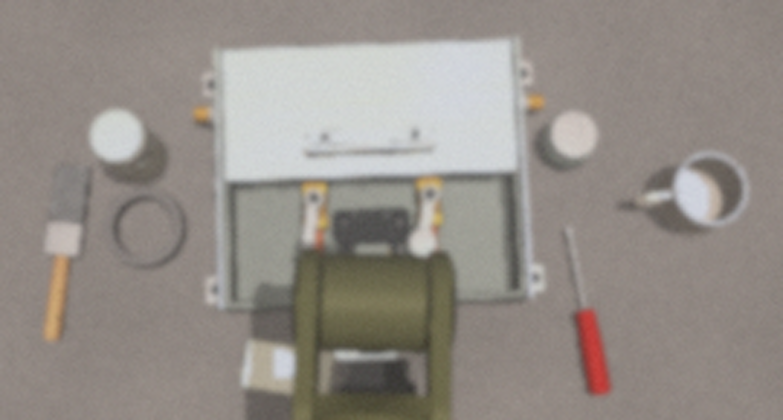

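Cover is fully back. Wrist view: disc at (401,234), its axis (451,244); bar axis (464,121), bar tip ~(400,112). Disc valve is on the box's right (−y) side.

Run:
```python
from plan import *
d=np.load('pics/w1.npy'); c=imaging.get_calibration('wrist')
T=np.eye(4);T[:3,:3]=Ro.from_euler('xyz',[-1.57154,0.00934,0.06303]).as_matrix();T[:3,3]=[412.08,38.32,215.61]
T=T@c['hand_eye']
for n,(u,v) in dict(disc=(401,234),dax=(451,244),bax=(464,121),bend=(405,112)).items():
    p=px('wrist',u,v,d,T); print('wrist',n,p.round(1),w2b(p).round(1))
d=np.load('pics/s2.npy')
for n,(u,v) in dict(disc=(293,179),dax=(291,198),bax=(343,191),bend=(343,177),lip=(320,208)).items():
    p=px('scene',u,v,d); print('scene',n,p.round(1),w2b(p).round(1))
```

```text
wrist disc [505.3 -13.4  55.2] [-77.9 -56. ]
wrist dax [559.  -19.7  59.5] [-24.7 -65.6]
wrist bax [551.  109.   58.3] [-24.6  63.2]
wrist bend [493.3 113.9  54.5] [-81.8  71.8]
scene disc [503.3  -9.8  52.2] [-79.7 -52.3]
scene dax [562.7 -17.2  59.5] [-20.9 -63.5]
scene bax [550.7 111.9  58.4] [-24.7  66.1]
scene bend [507.7 116.6  55.3] [-67.3  73.6]
scene lip [606.   50.1  79.1] [26.7  1. ]
```

```bash
python3 -m handwheel '[[[30,30,-35,0,0,-0.5,-1],[60,60,-65,0,0,-0.5,-1],[84,90,-97,0,0,-0.5,-1],[84,105,-97,0,0,-0.5,-1],[84,105,-97,0,0,-0.5,-1]]]'; python3 plan.py -84 -95 46 0.063
```

```text
clock: 4.22
eef_pos: [503.9, -55.7, 101.4]
eef_rot: [-1.569, 0.012, 0.06]
wrist_force: [-0.7, 0.7, -1.1]
finger_gap: 0.9
t 4.22 box [-82.  -98.1] z 101.4 yaw [-1.569  0.012  0.06 ] F [-0.7  0.7 -1.1] gap 0.9
shift [-1.4 55.5  3. ] turn [-0.08 -0.15 -0.67]
```

```bash
python3 -m handwheel '[[[-1,15,3,0,0,-0.5,-1],[-1,30,3,0,0,-0.5,-1],[-1,40,3,0,0,-0.5,-1],[-1,45,3,0,0,-0.5,-1],[-1,45,3,0,0,-0.5,-1]]]'; python3 plan.py -84 -95 46 0.063
```

```text
clock: 4.63
eef_pos: [502.1, -52.5, 55.9]
eef_rot: [-1.569, 0.004, 0.061]
wrist_force: [-0.5, 0.9, -0.3]
finger_gap: 0.6
t 4.63 box [-83.5 -94.8] z 55.9 yaw [-1.569  0.004  0.061] F [-0.5  0.9 -0.3] gap 0.6
shift [-0.5  9.9 -0.2] turn [-0.1  -0.13 -0.23]
```

```bash
python3 -m handwheel '[[[0,6,0,0,0,0,-1],[0,9,0,0,0,0,-1],[0,9,5,0,0,0,-1],[0,9,12,0,0,0,-1],[-1,9,17,0,0,0,-1]]]'; python3 plan.py -87 -59.7 46 0.063
python3 - <<'E'
from h import *
s,p,d=snap('scene','s3'); cv2.imwrite('pics/s3c.png',cv2.resize(p[90:290,200:440,::-1],None,fx=3,fy=3,interpolation=cv2.INTER_CUBIC))
E
```

```text
clock: 5.05
eef_pos: [500.5, -34.9, 47.5]
eef_rot: [-1.57, 0.003, 0.061]
wrist_force: [3.0, -3.2, -0.3]
finger_gap: 0.5
t 5.05 box [-84.  -77.2] z 47.5 yaw [-1.57   0.003  0.061] F [ 3.  -3.2 -0.3] gap 0.5
shift [-3.   1.5 17.5] turn [-0.07 -0.12 -0.15]
```

View pics/s3c.png

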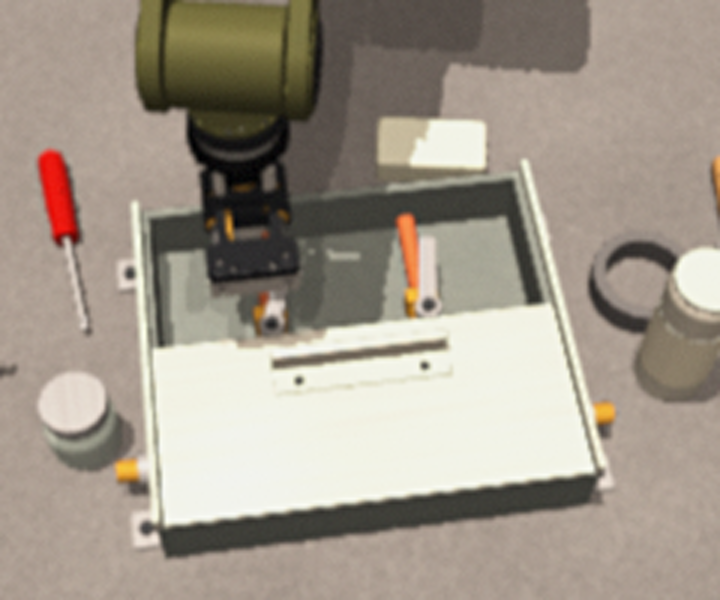

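Contact with the disc as planned; hand (crop ~(250,250)) is clear of the bar handle and loose things. Push along the arc.

```bash
python3 -m handwheel '[[[-2,1,7,0,0,0,-1],[-3,1,13,0,0,0,-1],[-3,1,18,0,0,0,-1],[-2,1,26,0,0,0,-1],[0,1,35,0,0,0,-1]]]'; python3 plan.py -75.4 -26.9 46 0.063
```

```text
clock: 5.52
eef_pos: [497.8, 1.1, 46.5]
eef_rot: [-1.569, 0.004, 0.061]
wrist_force: [-1.3, -2.6, 0.5]
finger_gap: 0.7
t 5.52 box [-84.4 -41. ] z 46.5 yaw [-1.569  0.004  0.061] F [-1.3 -2.6  0.5] gap 0.7
shift [ 9.   0.5 14.2] turn [-0.08 -0.11 -0.2 ]
```

```bash
python3 -m handwheel '[[[4,0,7,0,0,0,-1],[9,0,14,0,0,0,-1],[15,0,20,0,0,0,-1],[22,0,26,0,0,0,-1],[27,0,29,0,0,0,-1]]]'; python3 plan.py -52 -10 46 0.063
python3 - <<'E'
from h import *
s,p,d=snap('scene','s4'); cv2.imwrite('pics/s4c.png',cv2.resize(p[90:290,200:440,::-1],None,fx=3,fy=3,interpolation=cv2.INTER_CUBIC))
E
```

```text
clock: 5.93
eef_pos: [523.7, 32.7, 46.3]
eef_rot: [-1.569, 0.004, 0.062]
wrist_force: [-2.2, -1.8, 0.4]
finger_gap: 0.5
t 5.93 box [-56.6 -11.2] z 46.3 yaw [-1.569  0.004  0.062] F [-2.2 -1.8  0.4] gap 0.5
shift [4.6 0.2 1.2] turn [-0.08 -0.08 -0.22]
```

View pics/s4c.png

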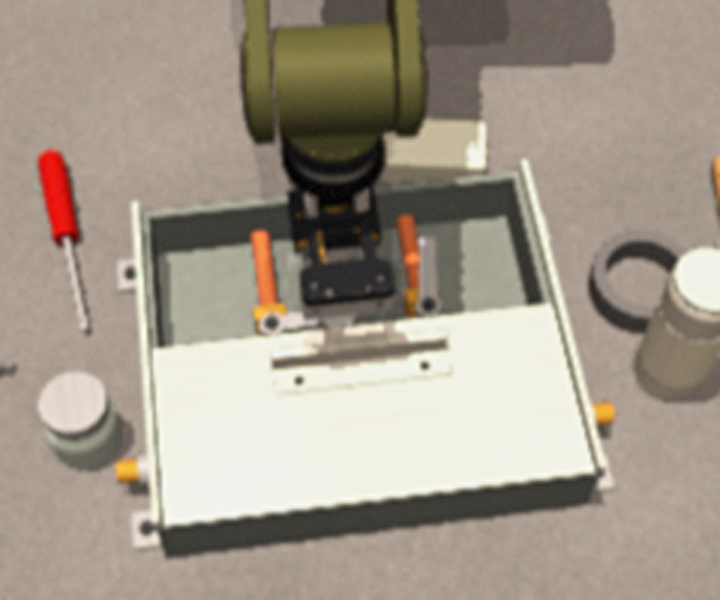

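The handle is nearly across (hub at (270,322), bar running right under the hand). Press gently to the stop.

```bash
python3 -m handwheel '[[[2,0,1,0,0,0,-1],[4,0,1,0,0,0,-1],[6,0,1,0,0,0,-1],[7,0,1,0,0,0,-1],[7,0,1,0,0,0,-1]]]'; python3 plan.py -52 -10 46 0.063
```

```text
clock: 6.4
eef_pos: [528.2, 34.5, 45.8]
eef_rot: [-1.568, 0.011, 0.062]
wrist_force: [-23.5, 1.7, 13.6]
finger_gap: 0.8
t 6.4 box [-52.   -9.6] z 45.8 yaw [-1.568  0.011  0.062] F [-23.5   1.7  13.6] gap 0.8
shift [ 0.  -0.2 -0.4] turn [-0.16 -0.08 -0.65]
```

At the stop (24 N). Hold, back off in −x, rise, look.

```bash
python3 -m handwheel '[[[2,0,0,0,0,0,-1],[2,0,0,0,0,0,-1],[2,0,0,0,0,0,-1],[-8,0,0,0,0,0,-1],[-16,0,0,0,0,0,-1]]]'; python3 -m handwheel '[[[-8,-10,0,0,0,0,-1],[-8,-40,0,0,0,0,-1],[-8,-80,0,0,0,0,-1],[-40,-120,0,0,0,0,-1],[-80,-160,0,0,0,0,-1]]]';python3 -m handwheel '[[[-20,-10,0,0,0,0,-1],[-20,-10,0,0,0,0,-1],[-20,-10,0,0,0,0,-1]]]'; python3 plan.py -150 -10 220 0.063
python3 - <<'E'
from h import *
s,p,d=snap('wrist','w5'); print(s['eef_pos'],s['eef_rot'])
s,p,d=snap('scene','s5'); cv2.imwrite('pics/s5c.png',cv2.resize(p[90:290,200:440,::-1],None,fx=3,fy=3,interpolation=cv2.INTER_CUBIC))
E
```

```text
clock: 6.82
eef_pos: [512.1, 33.4, 46.0]
eef_rot: [-1.568, 0.011, 0.061]
wrist_force: [-0.3, -0.1, -0.6]
finger_gap: 0.7
clock: 7.23
eef_pos: [450.6, 29.1, 190.9]
eef_rot: [-1.568, 0.009, 0.061]
wrist_force: [0.7, -1.0, 1.3]
finger_gap: 0.4
clock: 7.48
eef_pos: [430.8, 27.8, 202.1]
eef_rot: [-1.568, 0.006, 0.061]
wrist_force: [0.7, 0.0, 0.9]
finger_gap: 0.6
t 7.48 box [-149.6  -10.2] z 202.1 yaw [-1.568  0.006  0.061] F [0.7 0.  0.9] gap 0.6
shift [ -0.5 -17.9   0.3] turn [-0.16 -0.13 -0.34]
[430.84418668  27.77564778 202.06076177] [-1.56795107  0.00598836  0.0607604 ]
```

View pics/s5c.png

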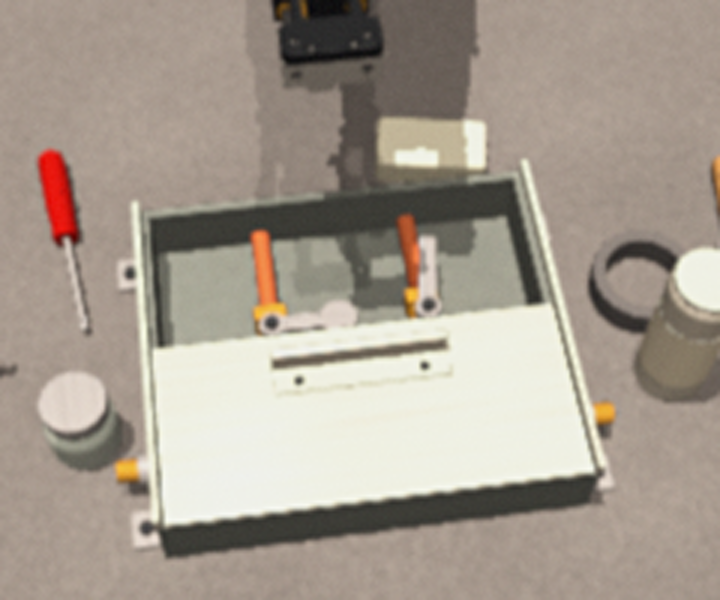

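View pics/w5.png

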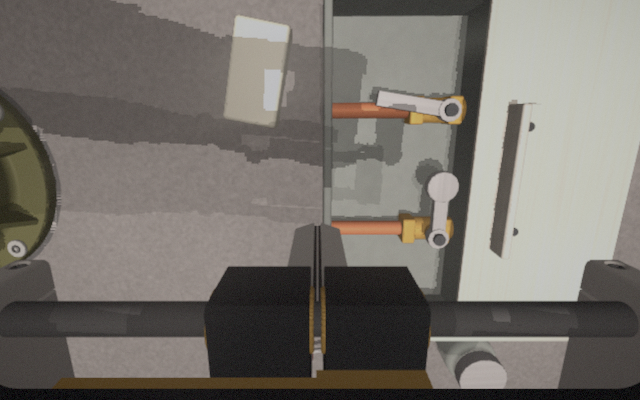

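Run:
```python
from plan import *
d=np.load('pics/w5.npy'); c=imaging.get_calibration('wrist')
T=np.eye(4);T[:3,:3]=Ro.from_euler('xyz',[-1.56795,0.00599,0.06076]).as_matrix();T[:3,3]=[430.84,27.78,202.06]
T=T@c['hand_eye']; r={}
for n,(u,v) in dict(disc=(443,187),dax=(438,239),bax=(452,110),bend=(393,101)).items():
    r[n]=w2b(px('wrist',u,v,d,T)); print(n,r[n].round(1))
e=r['disc']-r['dax']; print('q',np.arctan2(e[1],-e[0]))
d=np.load('pics/s5.npy')
a,b=[w2b(px('scene',u,v,d)) for u,v in ((312,195),(290,197))]; print(a,b,'q',np.arctan2((a-b)[1],-(a-b)[0]))
d0=cv2.imread('pics/s2.png');d5=cv2.imread('pics/s5.png'); print(read_state()['wrist_force'])
```

```text
disc [-24.2 -12.1]
dax [-25.8 -66.1]
bax [-23.6  62.2]
bend [-78.1  70.6]
q 1.5992724232272082
[-25.32324817 -11.08567337] [-22.97593459 -65.60953975] q 1.5277717728947775
[-0.51182107 -0.40950327  0.20573759]
```

Both views give q at about 1.56 ± 0.04 rad, so the handle is shut. The cover is back, the bar handle is unchanged, and the loose things have not moved. Handing in.

```bash
python3 -m handwheel '[[[0,0,0,0,0,0,-1],[0,0,0,0,0,0,-1],[0,0,0,0,0,0,-1]]]'; python3 -c "
from cell import order; print(order.sign_off())"
```

```text
clock: 7.83
eef_pos: [431.2, 27.8, 199.8]
eef_rot: [-1.568, 0.011, 0.061]
wrist_force: [0.1, 0.2, 0.8]
finger_gap: 0.6
the job is handed in; nothing more can be done
None
```

I pushed the cover back by its lip until it hit the stop, then pushed the disc handle round its arc to its shut stop. I handed the job in at 7.8 s. The sign-off gives no verdict.

- **Cover:** it stopped dead with 46 N at the wrist, and the later pictures show the compartment open.
- **Disc handle:** it stopped at 24 N along x. The wrist camera gave 1.60 rad and the scene camera 1.53 rad. They differ by 0.07 rad, about my pixel-picking error, and both are above 1.45.
- **Bar handle:** in the wrist pictures before and after the disc push, its axis reads about 1 mm apart and its end about 4 mm. The two end points were picked at slightly different spots on the bar, so that 4 mm is not a measured turn.
- **Loose things:** in the scene camera crops, the ones in view show no movement by eye. I did not measure them. The mug and most of the brush were outside those crops, but the arm never went near them.
- **Robot:** it was clear of everything at the end, with under 1 N at the wrist.

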